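# Load the top cell carrier into the tab press

## Task

Lift only the top carrier off the nested stack, leaving the ones beneath in place, and set it down on the black rubber pad and let go. Then take it again by its handle, put it on the press bed and slide it under the press head, handle outward, between the brown guides until it is fully home against the end stop, and let go. Do not let it fall, and do not disturb the other things on the table.

Things in the scene. Friction and masses are not known exactly. Their poses are not given: they have to be found in the camera images.
- carrier_top: Top one of 3 identical nested cell carriers: open dark grey plastic tray 140 (own x) x 60 (y) x 40 mm high, a flat silver cell fixed in it (top 20 mm up). Origin: centre of underside. Foot: lowest 10 mm, 128 x 48 mm. Collar: 10 to 40 mm up, straight sides 60 mm apart, 4 mm walls, a 1.5 mm groove along its lowest 4 mm. A handle juts from its -x end. 0.15 to 0.24 kg, balanced near its middle.
- top_rim (a point): Centre of carrier_top's open top, at rim height, 40 mm above its origin. In the stack the foot sits loosely (2 mm a side) in the tray below and the collar rests on its rim: each tray shows just its 30 mm collar, flush with those below. Fingers reaching more than 30 mm below this rim seize the next tray too.
- top_handle: Handle of carrier_top, rigid with it and of the same grey: a bar 14 mm thick (y), 22 mm high, 42 mm long, jutting from the tray's -x end. Frame: the carrier's own origin and axes; the bar spans x -70 to -112, y +-7, z 16 to 38 mm there. The other carriers have the same handle.
- handle_mid (a point): Middle of that handle bar, at (-91, 0, 27) mm in the carrier's frame; axes as the carrier's.
- carrier_mid: Second carrier of the stack, same shape; origin centre of underside, 30 mm below carrier_top's at the start.
- carrier_low: Lowest carrier of the stack, same shape; origin centre of underside, 30 mm below carrier_mid's.
- magazine: Fixed aluminium stand of the stack: plate 12 mm thick, 85 mm wide (y), from x -160 to 100 mm. Origin: on the table below the middle of the carriers, axes as theirs. Carrier origins are 12, 42 and 72 mm up, the top rim 112 mm up. The carriers' long sides are free to grip.
- key_posts (a point): Midway between the tops of the magazine's two upright posts, 125 mm above the table, at x -102 mm in the magazine's frame. They span x -79 to -125 mm and 11 to 21 mm to either side of the handles (4 mm gap), so the handles cannot be gripped in the stack.
- pad: Fixed black rubber pad on the table, 220 (x) x 130 mm (y), 3 mm thick, between magazine and press. Origin: centre of its underside.
- press: Fixed tab press on an amber and aluminium base; its flat top, the bed, is 15 mm above the table, x -80 to 170, y +-90 mm. Open to its -x side; x points in. Origin: on the table below press_home. Uprights at y +-67 to +-83, x 50 to 120 mm; highest part 0.23 m. The carrier goes in lying on the bed, its x along the press's x, handle outward (-x).
- press_home (a point): Point on the press bed where carrier_top's origin is when it is fully home: its +x end touches the brown end stop, whose face is 70 mm further in (press x = 70 mm). Axes as the press's.
- guide_mouth (a point): On the bed midway between the flared outer ends of the two brown guides, at press x -23 mm; there they are about 94 mm apart inside, narrowing to 66 mm from x 0 to the end stop. Guide and stop tops are 37 mm above the table.
- press_head (a point): Lower front edge of the press head, middle: press x 34 mm, 73 mm above the table. The head hangs over everything from x 20 (hoses) and 34 mm inward, so a carrier slides in beneath it; nearer than x 15 mm it is open above.
- hex_key: Bystander: hex key, L of 6 mm steel rod, 85 by 28 mm, lying; origin about mid-length on its underside.
- screwdriver: Bystander: screwdriver 170 mm long, lying; origin near mid-length on its underside.
- cell_pile: Bystander: pile of three flat silver cells, 108 by 46 mm, 18 mm high; origin centre of underside.
- wash_bottle: Bystander: white bottle 60 mm across, 150 mm high, upright; origin centre of underside.
- tape_roll: Bystander: roll of tape 70 mm across, 20 mm high, lying flat; origin centre of underside.

How it is judged:
On the way, in this order (a step that is already met when the one before it is completed fails the run):
1. the top carrier is lifted clear of the stack (z of carrier_top in the frame of magazine above 0.105 m), for 0.1 s.
2. it lies flat on the rubber pad, let go (x of carrier_top in the frame of pad between -0.1 and 0.1 m and y of carrier_top in the frame of pad between -0.06 and 0.06 m and z of carrier_top in the frame of pad between 0 and 0.006 m and angle between carrier_top's own z axis and vertical below 0.06 rad and linear speed of carrier_top below 0.02 m/s and contact force between the fingers and carrier_top below 0.1 N), for 0.2 s.
3. it is taken by its handle and lifted off the pad (contact force between the fingers and top_handle above 1 N and z of carrier_top in the frame of pad above 0.008 m), for 0.2 s.
At the end, for the whole second after the job is handed in: The top carrier lies flat on the press bed between the guides, handle outward, its origin within 6 mm of press_home along and across the press (4 mm in height), aligned within 0.1 rad, at rest; the other two carriers are within 15 mm of where they were (x of carrier_top in the frame of press_home between -0.006 and 0.006 m and y of carrier_top in the frame of press_home between -0.006 and 0.006 m and z of carrier_top in the frame of press_home between -0.004 and 0.004 m and angle between the x axis of carrier_top and the x axis of press, either way round below 0.1 rad and x of handle_mid in the frame of press_home below -0.05 m and angle between carrier_top's own z axis and vertical below 0.06 rad and linear speed of carrier_top below 0.02 m/s and distance of each of carrier_mid, carrier_low from where it was at the start of the episode below 0.015 m); the robot touches nothing.
It fails at once if a lower carrier is dragged up or shifted by more than 15 mm (distance of any of carrier_mid, carrier_low from where it was at the start of the episode above 0.015 m).
It fails at once if the carrier is dropped (falls freely faster than 0.6 m/s) (linear speed of carrier_top above 0.6 m/s and contact force between the fingers and carrier_top below 0.1 N).
It fails at once if a bystander is moved by more than 30 mm (distance of any of hex_key, screwdriver, cell_pile, wash_bottle, tape_roll from where it was at the start of the episode above 0.03 m).
It also fails if it takes over 51 s, if anything falls off the work surface, if the arm or the gripper's body presses on something with over 40 N, if the wrist force passes 120 N, or if a joint passes its speed limit or range.

## Robot

A 6-joint arm with a two-finger parallel gripper is mounted at the origin on the work surface. World frame = base frame: x ahead of the robot, y to its left, z up, the work surface at z = 0. Lengths are in m, angles in rad, forces in N, time in s.
With the tool pointing down it reaches from about 0.4 to 0.925 m from the base axis. Payload 12.5 kg.
Tool frame: the origin (TCP) lies at the very end of the fingers, on their centre line; the grasp point (between the pads) lies 19 mm behind it; z points along the fingers, y is the line along which they close (so a half turn about z gives the same grasp; the last joint's range is limited). The gripper opens to 95 mm and grips with 3 to 60 N. Pads are 20 mm wide; open, the fingers measure 119 mm over their backs; the gripper's body (75 mm by 180 mm) begins 59 mm behind the grasp point.
Start: joints at [-1.427, 0.491, 1.559, -0, 1.092, -0.106], TCP at [0.155, -0.606, 0.182] pointing down, gripper open.
Joint ranges: [-3.1, 3.1], [-0.84, 2.19], [0.05, 2.79], [-1.13, 4.28], [0.06, 2.93], [-2.69, 2.69]. Speed limits (rad/s): [2.22, 2.22, 2.79, 3.14, 3.14, 3.14].

## Interface

Orientations are given as a 3x3 rotation matrix whose columns are the frame's x, y, z axes.
In Python, from station import env, eyes, job_done gives the robot as it stands. The module is installed in compiled form; this text tells all that it offers.
- The arm moves only by the tool jog_arm, never from a script. Its argument "deltas" is a list of rows, each an object of numbers: "dx", "dy", "dz": the shift along the world's x, y, z in units of 0.025 m (1.0 is 0.025 m); "rx", "ry", "rz": the turn, a rotation vector about the world's x, y, z in units of 360 degrees (1.0 is 360 degrees). In form: [{"dx": .., "dy": .., "dz": .., "rx": .., "ry": .., "rz": ..}, ...]. A call has 1 to 20 rows; each row shifts and turns the commanded pose from where the row before left it; what a row does not reach is not made up. A row lasts 1/8 s, in which the tool goes at most 62.5 mm and 10.7 degrees, less where a joint would pass 70% of its speed; a pose out of reach is approached as far as the arm can. A call with a number of a shift or a turn outside -1 to 1 is refused whole. A call with a gripper value outside its range is refused whole. "grip" is the closure, from -1 (fully open) to 1 (shut), set as the call begins (left out, the last holds). The fingers move at their own pace and stop on an object; the grip force is fixed at half the most. Time passes only in rows, so rows that do not move let the fingers close. It gives the time, the measured TCP pose, the force, the opening and the grip force at its end, in the units of the state.
- env.get_state(): the state, without advancing time (a new reading comes with each control period).
- eyes.read_camera(name): name is "scene" or "side" or "wrist"; returns a dict with "img" (400x640x3 uint8, blue, green, red), "depth" (400x640 float32, m along the optical axis (not along the pixel's ray), 0 where there is no reading), "K" (3x3 intrinsics, pixels), "rvec" (rotation vector, rad) and "tvec" (3), from world to camera coordinates, as OpenCV has them. Camera axes: x right, y down, z forward; pixel columns grow to the right and rows downward; lengths in m; the calibration is good to about 2 mm. The wrist camera is an equidistant fisheye: a pixel r from the principal point sees the ray r / f radians off the axis. A picture is of the moment at which its call begins.
- job_done(): hands the job in; it is judged then, once.
The state is a dict: "clock": time; "joints": joint angles; "joint_velocities": joint speeds; "joint_efforts": joint torques, N m; "ee_pos": TCP position; "tool_rot": TCP orientation; "ft_force": force on the tool from outside, world axes, zero at the start; "moment": the same for the moment, N m; "finger_gap": opening from 0.0 (shut) to 1.0 (fully open); "grip_force": force on a finger pad.
Only numpy, scipy, OpenCV 4.12 (cv2) and the standard library are available. Lean on these libraries where they do the work, as an engineer would, in place of code of your own. Each camera call takes 0.05 s, during which the arm holds its last target. There are 200 camera calls.

## Working session

There is one attempt and no reset: what is moved stays moved. The work goes in short steps, Python scripts to look and compute and a tool call to move; the robot and the scene stay as the last step left them, time stands still between calls to the robot, and variables do not carry over. Pictures are saved under pics/ and viewed, at most 10 in all, crops included, and the job is handed in when it is done.

Besides the shell and the picture viewer there is one more tool, called after "Request:" as name(argument=value, ...), one argument or row to a line, values as JSON. jog_arm: Moves the arm, as the interface text tells. Its arguments: {"type":"object","properties":{"deltas":{"type":"array"},"grip":{"type":"number"}},"required":["deltas"]}

```bash
mkdir -p pics; cat > h.py <<'E'
import numpy as np, cv2
from station import env, eyes
def cam(n):
    d=eyes.read_camera(n); d['R']=cv2.Rodrigues(np.array(d['rvec'],float))[0]; return d
def cloud(d):
    z=d['depth']; v,u=np.mgrid[:z.shape[0],:z.shape[1]]; K=d['K']
    p=np.stack([(u-K[0,2])/K[0,0]*z,(v-K[1,2])/K[1,1]*z,z],-1)
    w=(p-np.ravel(d['tvec']))@d['R']; w[z<=0]=np.nan; return w
E
python3 - <<'E'
from h import *
for n in ['scene','side']:
    d=cam(n); cv2.imwrite(f'pics/{n}0.png',d['img']); np.savez(f'{n}0.npz',img=d['img'],w=cloud(d))
    print(n,d['K'].round(1).tolist(),(-d['R'].T@np.ravel(d['tvec'])).round(3))
print(env.get_state())
E
```

```text
scene [[509.8, 0.0, 317.1], [0.0, 509.8, 198.5], [0.0, 0.0, 1.0]] [1.054 0.508 0.866]
side [[375.2, 0.0, 318.8], [0.0, 375.2, 197.9], [0.0, 0.0, 1.0]] [ 0.452 -0.554  0.772]
{'clock': 0.1, 'joints': array([-1.42662250e+00,  4.91477707e-01,  1.55941861e+00, -2.84954838e-05,
        1.09172971e+00, -1.05576277e-01]), 'joint_velocities': array([-6.45074843e-05, -1.25595767e-03, -2.48613309e-03,  2.33458772e-03,
       -1.39476414e-03,  5.25017193e-04]), 'joint_efforts': array([ 3.74428084e-03, -6.13623905e+01, -2.58604538e+01,  6.94485102e-02,
        4.70177515e-02, -4.86942497e-05]), 'ee_pos': array([ 0.15446566, -0.60533036,  0.18152325]), 'tool_rot': array([[ 9.68970974e-01,  2.47174477e-01, -1.73494708e-04],
       [ 2.47174524e-01, -9.68970441e-01,  1.01901648e-03],
       [ 8.37636212e-05, -1.03028086e-03, -9.99999466e-01]]), 'ft_force': array([-0.46437777,  0.47646798,  0.02452325]), 'moment': array([-0.03718344,  0.01998966, -0.01058756]), 'grip_force': 0.0, 'finger_gap': 1.0027794431715638}
```

View pics/scene0.png

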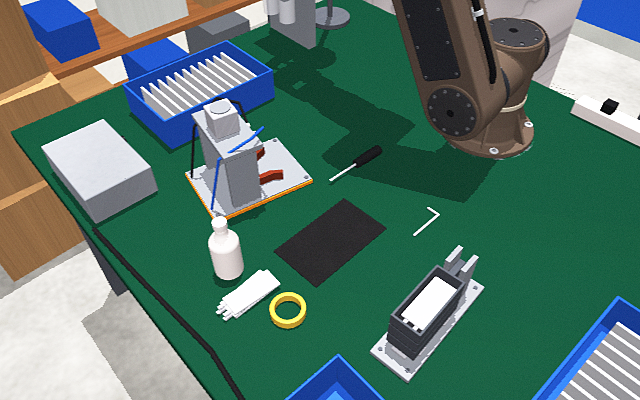

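View pics/side0.png

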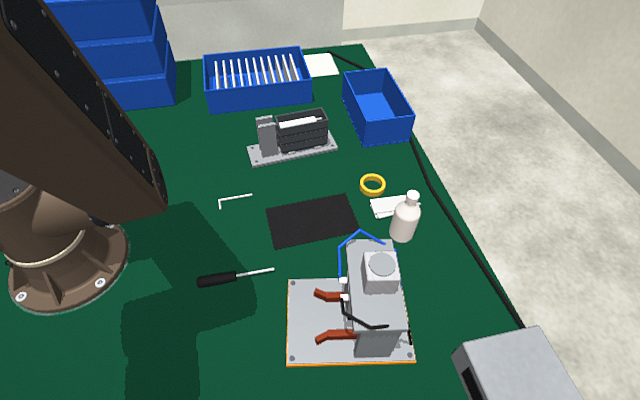

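The scene picture shows the stack at (425,305), handles and posts at (460,265), the pad at (330,243), and the press at (240,165) with brown guides at (268,175). The side picture shows the stack at (300,130), the pad at (312,220), and the press at (350,310) with guides at (328,294) and (335,337).

```bash
cat > m.py <<'E'
from h import *
def rect(p,name):
    (c,s,a)=cv2.minAreaRect((p[:,:2]*1000).astype(np.float32)); print(name,len(p),np.round(c,1),np.round(s,1),round(a,2),'z',np.percentile(p[:,2]*1000,[5,50,95]).round(1))
for n in ['scene','side']:
    f=np.load(n+'0.npz'); w=f['w']; im=f['img'].astype(int); b,g,r=im[...,0],im[...,1],im[...,2]
    def box(u0,v0,u1,v1):
        m=np.zeros(b.shape,bool); m[v0:v1,u0:u1]=1; return m
    z=w[...,2]; mx=im.max(-1); mn=im.min(-1)
    big=lambda m: (lambda L,S:L==1+np.argmax(S[1:,4]))(*cv2.connectedComponentsWithStats(m.astype(np.uint8))[1:3])
    B={'scene':[(365,235,500,385),(265,190,395,290),(175,90,320,225)],'side':[(240,95,345,170),(255,185,365,255),(275,225,425,372)]}[n]
    q=box(*B[0])
    rect(w[big(q&(mx<110)&(abs(z-.112)<.005))],n+' rim')
    rect(w[q&(z>.119)&(z<.131)],n+' posts')
    rect(w[big(q&(mx>110)&(mx-mn<40)&(abs(z-.092)<.005))],n+' cell')
    rect(w[big(q&(abs(z-.012)<.004)&(mx-mn<40))],n+' magplate')
    rect(w[big(box(*B[1])&(mx<75)&(abs(z-.003)<.006)&(mx-mn<20))],n+' pad')
    q=box(*B[2])
    rect(w[big(q&(abs(z-.015)<.004)&(mx-mn<40))],n+' bed')
    gd=q&(r>g+50)&(r>b+50)&(z<.045)&(z>.025)&(g<90)
    k,L,S,_=cv2.connectedComponentsWithStats(gd.astype(np.uint8))
    for i in range(1,k):
        if S[i,4]>15: p=w[L==i]; rect(p[p[:,2]>.034] if (p[:,2]>.034).sum()>4 else p,n+' guide'+str(S[i]))
E
python3 m.py
```

```text
scene rim 79 [595.8 307.2] [ 20.2 139.2] 87.25 z [107.3 110.5 113.2]
scene posts 278 [495.2 267.8] [47.2 42.7] 5.48 z [120.  124.6 127. ]
scene cell 1401 [591.9 276.1] [115.8  46.7] 6.11 z [89.  91.6 93.9]
scene magplate 1901 [566.4 275. ] [261.8  85.5] 5.77 z [ 9.1 11.7 14.4]
scene pad 4755 [570.5   4.6] [221.2 133.9] 2.77 z [0.1 2.8 5.5]
scene bed 3057 [ 590.2 -264.4] [184.8 250.5] 79.15 z [12.1 14.9 17.6]
scene guide[257 149   7   8  23] 15 [ 532.  -295.8] [22.   8.6] 10.26 z [34.8 36.1 37.8]
scene guide[260 170  23  12 151] 86 [ 560.8 -216.1] [16.6 54.6] 73.81 z [34.8 36.9 39.9]
side rim 169 [595.8 277.1] [139.7  63.6] 5.37 z [107.5 110.5 113.1]
side posts 131 [494.3 266.3] [45.4 46.8] 5.48 z [119.7 124.1 126. ]
side cell 208 [595.1 287.7] [122.7  28.1] 6.07 z [89.5 91.8 94. ]
side magplate 797 [565.9 270.1] [259.8  86.1] 4.67 z [ 9.  11.9 14.6]
side pad 3482 [570.3   3.6] [219.1 130.9] 2.97 z [0.5 2.8 5.1]
side bed 5063 [ 590.8 -266.4] [181.6 250.1] 79.63 z [12.7 14.9 17.1]
side guide[315 289  29  11 160] 127 [ 560.9 -219.4] [16.1 59.3] 72.13 z [35.  36.9 38.8]
side guide[316 330  41  12 254] 217 [ 554.4 -303.1] [17.  79.2] 86.25 z [34.7 36.8 39. ]
```

```bash
cat > m2.py <<'E'
from h import *
W=[]
for n in ['scene','side']:
    f=np.load(n+'0.npz'); w=f['w']
    P=dict(scene=dict(hexk=(432,212),hexc=(418,232),sdtip=(333,179),sdend=(378,151),bottle=(219,222),tape=(288,296)),side=dict(hexc=(221,203),hexe=(250,196),sdtip=(272,270),sdend=(200,281),bottle=(412,195),tape=(373,177)))[n]
    for k,(u,v) in P.items(): print(n,k,(np.nanmedian(w[v-1:v+2,u-1:u+2].reshape(-1,3),0)*1000).round())
    W.append(w.reshape(-1,3))
w=np.concatenate(W); w=w[np.isfinite(w[:,0])]
print('max height mm, rows y -.7..+.4 , cols x .1...8 (50mm cells)')
for y in np.arange(-.75,.45,.05):
    r=[]
    for x in np.arange(.1,.8,.05):
        s=w[(w[:,0]>=x)&(w[:,0]<x+.05)&(w[:,1]>=y)&(w[:,1]<y+.05)&(w[:,2]<.6)]
        r.append('%4d'%(np.percentile(s[:,2],99)*1000) if len(s)>3 else '   .')
    print('%.2f'%y,' '.join(r))
E
python3 m2.py
```

```text
scene hexk [345. 102.   1.]
scene hexc [417. 122.   4.]
scene sdtip [ 447. -118.   14.]
scene sdend [ 300. -111.   19.]
scene bottle [779. -77. 150.]
scene tape [737.  62.  16.]
side hexc [348. 105.  -0.]
side hexe [425. 115.   0.]
side sdtip [ 452. -120.   -0.]
side sdend [ 295. -127.   24.]
side bottle [775. -82. 150.]
side tape [766. 105.  12.]
max height mm, rows y -.7..+.4 , cols x .1...8 (50mm cells)
-0.75  139    4    4    .   90   90   91   92   91   91   91   91    3    3
-0.70  162    4    4    .   91   92   90   90   91   91   84   91    4    .
-0.65  157  180    4    .   92   77   78   77   77   77   77   90    4   82
-0.60    4    3    3    4   92   78   77   77   78   77   78   91    3   83
-0.55    3    5    6    4   92   79   77   77   79   77   77   91    4   82
-0.50    4    3    4    3   90   91   90   92   92   91   90   89    3   82
-0.45    3    4    4    4    4    3    3    4    2    3    2    3    3   82
-0.40    5    4    4    3    3    3    3    3    3  192  181  174    7   81
-0.35    3    3    3    3    3    3    3   18   38  189  228  189   16    3
-0.30 
[... 424 characters left out ...]
    6    5    6   20   93
0.00  362  407  414  395    4    2    3    6    5    6    6    6   20   20
0.05  290  339  316  246    6    3    3    5    5    5    5    5   22   22
0.10    4  218  230    3    6    7    7    3    3    3    3    2   21   21
0.15    3    3    3    3    2    3    3    3    3    3    3    3    3    3
0.20    4    3    3    3    3    3   13  125  124  113  111   13    3  100
0.25    4    3    3    3    3    3   14  126  126  111  112  112    3  101
0.30    3    3    3    3    3    3   11   13  112  112  113  112    3  101
0.35    3    3    3    2    3    3    3    3    3    3    3    3    3  100
0.40    2    3    3    3    3    3    3    3    3    3    3    .    2  100
```

Request:
jog_arm(
  deltas=[
    {"dx":0.5,"dy":0.4,"dz":0.1},
    {"dx":0.98,"dy":0.82,"dz":0.1},
    {"dx":0.98,"dy":0.82,"dz":0.1},
    {"dx":0.98,"dy":0.82,"dz":0.1},
    {"dx":0.98,"dy":0.82,"dz":0.1},
    {"dx":0.98,"dy":0.82,"dz":0.1},
    {"dx":0.98,"dy":0.82,"dz":0.1},
    {"dx":0.98,"dy":0.82,"dz":0.1},
    {"dx":0.98,"dy":0.82,"dz":0.1},
    {"dx":0.98,"dy":0.82,"dz":0.1},
    {"dx":0.48,"dy":1,"dz":0},
    {"dx":0.13,"dy":1},
    {"dx":0.13,"dy":1},
    {"dx":0.13,"dy":1},
    {"dx":0.13,"dy":1},
    {"dx":0.13,"dy":1},
    {"dx":0.13,"dy":1},
    {"dx":0.13,"dy":1},
    {"dx":0.13,"dy":1},
    {"dx":0.13,"dy":1},
  ],
  grip=-1,
)

```text
invalid input at $.deltas[0]: expected keys dx, dy, dz, rx, ry, rz
```

Request:
jog_arm(
  deltas=[
    {"dx":0.5,"dy":0.4,"dz":0.1,"rx":0,"ry":0,"rz":0},
    {"dx":0.98,"dy":0.82,"dz":0.1,"rx":0,"ry":0,"rz":0},
    {"dx":0.98,"dy":0.82,"dz":0.1,"rx":0,"ry":0,"rz":0},
    {"dx":0.98,"dy":0.82,"dz":0.1,"rx":0,"ry":0,"rz":0},
    {"dx":0.98,"dy":0.82,"dz":0.1,"rx":0,"ry":0,"rz":0},
    {"dx":0.98,"dy":0.82,"dz":0.1,"rx":0,"ry":0,"rz":0},
    {"dx":0.98,"dy":0.82,"dz":0.1,"rx":0,"ry":0,"rz":0},
    {"dx":0.98,"dy":0.82,"dz":0.1,"rx":0,"ry":0,"rz":0},
    {"dx":0.98,"dy":0.82,"dz":0.1,"rx":0,"ry":0,"rz":0},
    {"dx":0.98,"dy":0.82,"dz":0.1,"rx":0,"ry":0,"rz":0},
    {"dx":0.48,"dy":1,"dz":0,"rx":0,"ry":0,"rz":0},
    {"dx":0.13,"dy":1,"dz":0,"rx":0,"ry":0,"rz":0},
    {"dx":0.13,"dy":1,"dz":0,"rx":0,"ry":0,"rz":0},
    {"dx":0.13,"dy":1,"dz":0,"rx":0,"ry":0,"rz":0},
    {"dx":0.13,"dy":1,"dz":0,"rx":0,"ry":0,"rz":0},
    {"dx":0.13,"dy":1,"dz":0,"rx":0,"ry":0,"rz":0},
    {"dx":0.13,"dy":1,"dz":0,"rx":0,"ry":0,"rz":0},
    {"dx":0.13,"dy":1,"dz":0,"rx":0,"ry":0,"rz":0},
    {"dx":0.13,"dy":1,"dz":0,"rx":0,"ry":0,"rz":0},
    {"dx":0.13,"dy":1,"dz":0,"rx":0,"ry":0,"rz":0},
  ],
  grip=-1,
)

```text
clock: 2.6
ee_pos: [0.4282, -0.1597, 0.2072]
tool_rot: [[0.969, 0.247, 0.0], [0.247, -0.969, -0.0], [0.0, 0.0, -1.0]]
ft_force: [-0.3, -0.3, -0.4]
finger_gap: 1.001
grip_force: 0.0
```

Request:
jog_arm(
  deltas=[
    {"dx":0.373,"dy":0.969,"dz":0,"rx":0,"ry":0,"rz":-0.00134},
    {"dx":0.373,"dy":0.969,"dz":0,"rx":0,"ry":0,"rz":-0.00134},
    {"dx":0.373,"dy":0.969,"dz":0,"rx":0,"ry":0,"rz":-0.00134},
    {"dx":0.373,"dy":0.969,"dz":0,"rx":0,"ry":0,"rz":-0.00134},
    {"dx":0.373,"dy":0.969,"dz":0,"rx":0,"ry":0,"rz":-0.00134},
    {"dx":0.373,"dy":0.969,"dz":0,"rx":0,"ry":0,"rz":-0.00134},
    {"dx":0.373,"dy":0.969,"dz":0,"rx":0,"ry":0,"rz":-0.00134},
    {"dx":0.373,"dy":0.969,"dz":0,"rx":0,"ry":0,"rz":-0.00134},
    {"dx":0.373,"dy":0.969,"dz":0,"rx":0,"ry":0,"rz":-0.00134},
    {"dx":0.373,"dy":0.969,"dz":0,"rx":0,"ry":0,"rz":-0.00134},
    {"dx":0.373,"dy":0.969,"dz":0,"rx":0,"ry":0,"rz":-0.00134},
    {"dx":0.373,"dy":0.969,"dz":0,"rx":0,"ry":0,"rz":-0.00134},
    {"dx":0.373,"dy":0.969,"dz":0,"rx":0,"ry":0,"rz":-0.00134},
    {"dx":0.373,"dy":0.969,"dz":0,"rx":0,"ry":0,"rz":-0.00134},
    {"dx":0.373,"dy":0.969,"dz":0,"rx":0,"ry":0,"rz":-0.00134},
    {"dx":0.373,"dy":0.969,"dz":0,"rx":0,"ry":0,"rz":-0.00134},
    {"dx":0.373,"dy":0.969,"dz":0,"rx":0,"ry":0,"rz":-0.00134},
    {"dx":0.373,"dy":0.969,"dz":0,"rx":0,"ry":0,"rz":-0.00134},
    {"dx":0,"dy":0,"dz":0,"rx":0,"ry":0,"rz":0},
  ],
  grip=-1,
)

```text
clock: 4.97
ee_pos: [0.596, 0.2762, 0.2067]
tool_rot: [[0.995, 0.099, -0.0], [0.099, -0.995, -0.0], [-0.0, 0.0, -1.0]]
ft_force: [0.3, 0.5, 0.0]
finger_gap: 0.998
grip_force: 0.0
```

```bash
cat >> h.py <<'E'
def wcloud(d):
    z=d['depth']; K=d['K']; v,u=np.mgrid[:z.shape[0],:z.shape[1]]
    a=(u-K[0,2])/K[0,0]; b=(v-K[1,2])/K[1,1]; t=np.hypot(a,b)+1e-9
    s=np.tan(np.minimum(t,1.5))/t
    p=np.stack([a*s*z,b*s*z,z],-1); w=(p-np.ravel(d['tvec']))@d['R']; w[z<=0]=np.nan; return w
def rect(p,name):
    (c,s,a)=cv2.minAreaRect((p[:,:2]*1000).astype(np.float32)); print(name,len(p),np.round(c,1),np.round(s,1),round(a,2),'z',np.percentile(p[:,2]*1000,[5,50,95]).round(1))
E
cat > w1.py <<'E'
from h import *
d=cam('wrist'); w=wcloud(d); cv2.imwrite('pics/w1.png',d['img']); np.savez('w1.npz',img=d['img'],w=w)
s=env.get_state(); print(s['ee_pos'],s['tool_rot'][:2,0], s['joints'])
z=w[...,2]; x=w[...,0]; y=w[...,1]; near=(abs(x-.57)<.15)&(abs(y-.275)<.1)
rect(w[near&(abs(z-.125)<.004)],'posts'); 
rect(w[near&(abs(z-.012)<.004)&(d['img'].ptp(-1)<40 if hasattr(d['img'],'ptp') else (d['img'].max(-1).astype(int)-d['img'].min(-1)<40))],'plate')
rect(w[near&(abs(z-.112)<.004)&(x>.525)],'rim')
E
python3 w1.py
```

```text
[0.59580041 0.2752991  0.20680023] [0.99508382 0.09903418] [ 3.32361690e-01  5.15700420e-01  1.44454079e+00 -2.21488581e-04
  1.18207044e+00  1.80404511e+00]
posts 184 [494.6 265.9] [46.1 41.8] 5.76 z [123.  124.3 125.7]
plate 2206 [577.1 274.1] [238.1  86.2] 5.97 z [10.  11.5 13.1]
rim 1525 [594.9 275.7] [141.6  61. ] 5.37 z [110.  111.5 112.8]
```

View pics/w1.png

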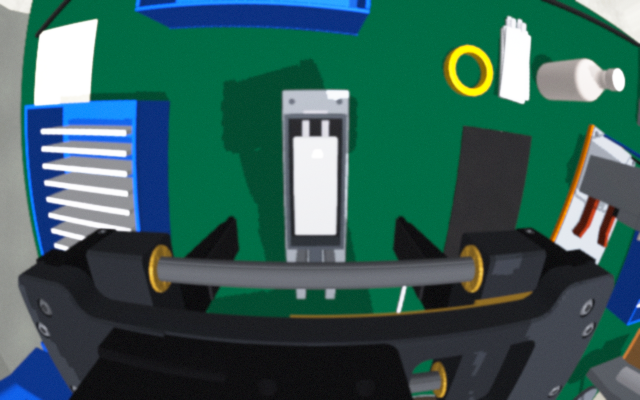

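The wrist picture shows the top carrier at (315,180), centred between the two fingers (215,240) and (410,240), and parallel to them. Descending.

Request:
jog_arm(
  deltas=[
    {"dx":0,"dy":0,"dz":-0.6,"rx":0,"ry":0,"rz":0},
    {"dx":0,"dy":0,"dz":-0.9,"rx":0,"ry":0,"rz":0},
    {"dx":0,"dy":0,"dz":-0.9,"rx":0,"ry":0,"rz":0},
    {"dx":0,"dy":0,"dz":-0.9,"rx":0,"ry":0,"rz":0},
    {"dx":0,"dy":0,"dz":-0.7,"rx":0,"ry":0,"rz":0},
    {"dx":0,"dy":0,"dz":-0.5,"rx":0,"ry":0,"rz":0},
    {"dx":0,"dy":0,"dz":-0.2,"rx":0,"ry":0,"rz":0},
    {"dx":0,"dy":0,"dz":0,"rx":0,"ry":0,"rz":0},
  ],
  grip=-1,
)

```text
clock: 6.02
ee_pos: [0.5967, 0.2749, 0.0896]
tool_rot: [[0.995, 0.098, 0.0], [0.098, -0.995, -0.0], [0.0, 0.0, -1.0]]
ft_force: [0.0, 0.1, -0.9]
finger_gap: 1.0
grip_force: 0.0
```

Request:
jog_arm(
  deltas=[
    {"dx":0,"dy":0,"dz":0,"rx":0,"ry":0,"rz":0},
    {"dx":0,"dy":0,"dz":0,"rx":0,"ry":0,"rz":0},
    {"dx":0,"dy":0,"dz":0,"rx":0,"ry":0,"rz":0},
    {"dx":0,"dy":0,"dz":0,"rx":0,"ry":0,"rz":0},
    {"dx":0,"dy":0,"dz":0,"rx":0,"ry":0,"rz":0},
    {"dx":0,"dy":0,"dz":0,"rx":0,"ry":0,"rz":0},
  ],
  grip=1,
)

```text
clock: 6.78
ee_pos: [0.5967, 0.2749, 0.0896]
tool_rot: [[0.995, 0.098, 0.0], [0.098, -0.995, -0.0], [0.0, 0.0, -1.0]]
ft_force: [0.2, -0.3, 0.4]
finger_gap: 0.427
grip_force: 0.0
```

```bash
python3 - <<'E'
from h import *
d=cam('wrist'); cv2.imwrite('pics/w2.png',d['img']); s=env.get_state(); print(s['finger_gap'],s['grip_force'],s['clock'])
w=wcloud(d);z=w[...,2]; x=w[...,0]; y=w[...,1]
rect(w[(abs(x-.6)<.09)&(abs(y-.275)<.06)&(abs(z-.112)<.004)&(x>.525)],'rim')
E
```

```text
0.3839621012282186 0.0 6.825
rim 2645 [597.6 275.8] [137.7  60.6] 5.9 z [109.2 111.5 112.6]
```

View pics/w2.png

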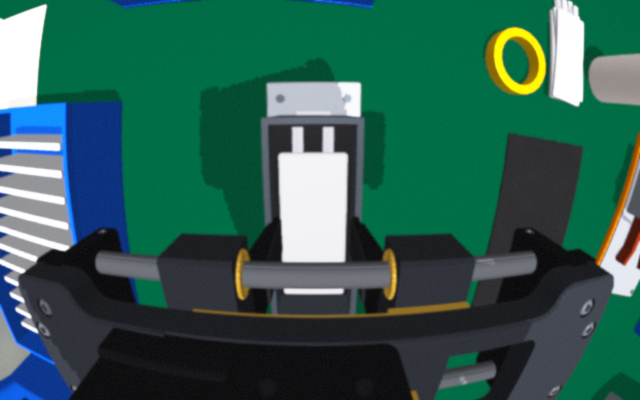

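The fingers, at (265,245) and (375,245), look close to the tray walls but are still closing. I'll wait a little.

Request:
jog_arm(
  deltas=[
    {"dx":0,"dy":0,"dz":0,"rx":0,"ry":0,"rz":0},
    {"dx":0,"dy":0,"dz":0,"rx":0,"ry":0,"rz":0},
  ],
  grip=1,
)

```text
clock: 7.08
ee_pos: [0.5966, 0.2749, 0.0896]
tool_rot: [[0.995, 0.098, 0.0], [0.098, -0.995, -0.0], [-0.0, 0.0, -1.0]]
ft_force: [0.1, -0.5, 0.5]
finger_gap: 0.175
grip_force: 0.0
```

```bash
python3 - <<'E'
from h import *
a=cam('wrist'); b=cam('side'); c=cam('scene')
print(env.get_state()['finger_gap'],env.get_state()['grip_force'])
A=cv2.resize(a['img'][60:340,180:460],(400,400)); B=cv2.resize(b['img'][50:190,220:360],(400,400)); C=cv2.resize(c['img'][190:390,350:550],(400,400))
cv2.imwrite('pics/c3.png',cv2.resize(np.hstack([A,B,C]),(800,267)) if 0 else np.hstack([cv2.resize(A,(400,400)),cv2.resize(C,(400,400))]))
cv2.imwrite('pics/c3b.png',B)
E
```

```text
0.0496743576150172 0.0
```

View pics/c3.png

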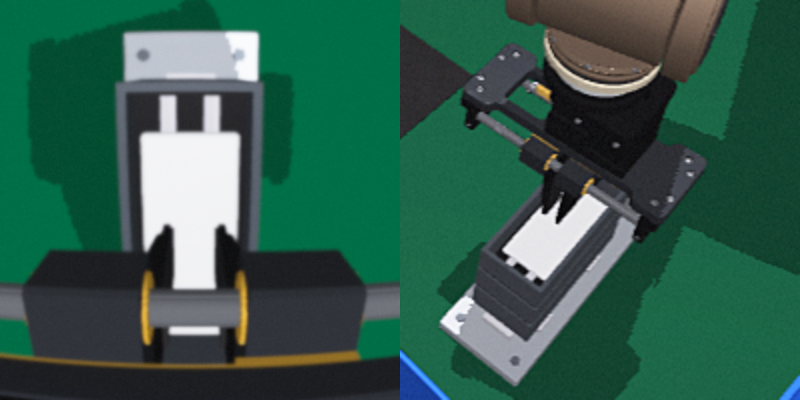

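The fingers are above the tray: in the left crop the tips at (165,230) and (222,230) hang over the cell, and the scene crop shows them at (548,212). I'll measure the real tip height.

```bash
python3 - <<'E'
from h import *
s=env.get_state(); print(s['ee_pos'],s['finger_gap'])
for n in ['wrist','scene','side']:
    d=cam(n); w=wcloud(d) if n=='wrist' else cloud(d); im=d['img'].astype(int)
    m=(im.max(-1)<70)&(abs(w[...,0]-.597)<.06)&(abs(w[...,1]-.275)<.025)&(w[...,2]>.085)&(w[...,2]<.21)
    p=w[m]*1000
    print(n,len(p)); h=np.histogram(p[:,2],np.arange(85,211,5)); print(list(zip(h[1].astype(int).tolist(),h[0].tolist())))
    for lo,hi in [(97,110),(113,125),(125,140),(140,170)]:
        q=p[(p[:,2]>lo)&(p[:,2]<hi)]
        if len(q): print(lo,len(q),np.percentile(q,[5,50,95],axis=0).round().tolist())
E
```

```text
[0.59663648 0.27492436 0.08956332] 0.0496743576150172
wrist 2978
[(85, 930), (90, 79), (95, 74), (100, 67), (105, 71), (110, 8), (115, 0), (120, 5), (125, 38), (130, 50), (135, 66), (140, 94), (145, 117), (150, 65), (155, 72), (160, 64), (165, 46), (170, 38), (175, 82), (180, 30), (185, 0), (190, 30), (195, 2), (200, 65), (205, 885)]
97 186 [[602.0, 250.0, 98.0], [629.0, 253.0, 104.0], [655.0, 256.0, 109.0]]
113 5 [[608.0, 270.0, 124.0], [609.0, 271.0, 124.0], [609.0, 281.0, 125.0]]
125 154 [[607.0, 268.0, 126.0], [609.0, 275.0, 134.0], [610.0, 282.0, 139.0]]
140 458 [[607.0, 267.0, 141.0], [608.0, 275.0, 151.0], [610.0, 283.0, 167.0]]
scene 443
[(85, 68), (90, 29), (95, 28), (100, 34), (105, 25), (110, 12), (115, 0), (120, 5), (125, 12), (130, 12), (135, 16), (140, 23), (145, 18), (150, 20), (155, 28), (160, 21), (165, 20), (170, 5), (175, 5), (180, 0), (185, 0), (190, 0), (195, 0), (200, 7), (205, 55)]
97 76 [[586.0, 251.0, 98.0], [619.0, 254.0, 103.0], [653.0, 258.0, 108.0]]
113 7 [[589.0, 252.0, 113.0], [608.0, 275.0, 123.0], [628.0, 281.0, 125.0]]
125 40 [[603.0, 272.0, 127.0], [608.0, 276.0, 133.0], [609.0, 283.0, 140.0]]
140 130 [[602.0, 269.0, 142.0], [608.0, 277.0, 155.0], [610.0, 287.0, 168.0]]
side 182
[(85, 17), (90, 25), (95, 26), (100, 28), (105, 24), (110, 11), (115, 0), (120, 7), (125, 13), (130, 10), (135, 14), (140, 4), (145, 0), (150, 0), (155, 0), (160, 0), (165, 0), (170, 0), (175, 0), (180, 0), (185, 0), (190, 0), (195, 0), (200, 0), (205, 3)]
97 63 [[540.0, 251.0, 98.0], [622.0, 254.0, 103.0], [654.0, 299.0, 109.0]]
113 7 [[586.0, 269.0, 121.0], [593.0, 271.0, 124.0], [601.0, 276.0, 124.0]]
125 37 [[586.0, 266.0, 126.0], [598.0, 269.0, 134.0], [607.0, 275.0, 139.0]]
140 4 [[587.0, 266.0, 141.0], [595.0, 268.0, 141.0], [603.0, 269.0, 142.0]]
```

The real fingertips are at z ≈ 0.122 while the pose says 0.0896, so the tips sit about 33 mm above the reported TCP (three cameras agree; x and y are fine). I'll reopen, and lower by the true offset afterwards.

Request:
jog_arm(
  deltas=[
    {"dx":0,"dy":0,"dz":0,"rx":0,"ry":0,"rz":0},
    {"dx":0,"dy":0,"dz":0,"rx":0,"ry":0,"rz":0},
    {"dx":0,"dy":0,"dz":0,"rx":0,"ry":0,"rz":0},
    {"dx":0,"dy":0,"dz":0,"rx":0,"ry":0,"rz":0},
    {"dx":0,"dy":0,"dz":0,"rx":0,"ry":0,"rz":0},
    {"dx":0,"dy":0,"dz":0,"rx":0,"ry":0,"rz":0},
    {"dx":0,"dy":0,"dz":0,"rx":0,"ry":0,"rz":0},
    {"dx":0,"dy":0,"dz":0,"rx":0,"ry":0,"rz":0},
    {"dx":0,"dy":0,"dz":0,"rx":0,"ry":0,"rz":0},
    {"dx":0,"dy":0,"dz":0,"rx":0,"ry":0,"rz":0},
    {"dx":0,"dy":0,"dz":0,"rx":0,"ry":0,"rz":0},
  ],
  grip=-1,
)

```text
clock: 8.75
ee_pos: [0.5966, 0.2749, 0.0896]
tool_rot: [[0.995, 0.098, -0.0], [0.098, -0.995, -0.0], [-0.0, 0.0, -1.0]]
ft_force: [-0.5, -0.7, -0.1]
finger_gap: 0.995
grip_force: 0.0
```

Request:
jog_arm(
  deltas=[
    {"dx":0,"dy":0,"dz":-0.25,"rx":0,"ry":0,"rz":0},
    {"dx":0,"dy":0,"dz":-0.35,"rx":0,"ry":0,"rz":0},
    {"dx":0,"dy":0,"dz":-0.35,"rx":0,"ry":0,"rz":0},
    {"dx":0,"dy":0,"dz":-0.25,"rx":0,"ry":0,"rz":0},
    {"dx":0,"dy":0,"dz":0,"rx":0,"ry":0,"rz":0},
  ],
  grip=-1,
)

```text
clock: 9.38
ee_pos: [0.5964, 0.2748, 0.0588]
tool_rot: [[0.995, 0.098, -0.001], [0.098, -0.995, -0.0], [-0.001, 0.0, -1.0]]
ft_force: [-0.6, -0.7, -0.1]
finger_gap: 1.0
grip_force: 0.0
```

```bash
cat > tip.py <<'E'
from h import *
s=env.get_state(); print(s['ee_pos'],s['finger_gap'])
e=s['ee_pos']; R=s['tool_rot']
for n in ['wrist','scene','side']:
    d=cam(n); w=wcloud(d) if n=='wrist' else cloud(d); im=d['img'].astype(int)
    q=(w-e)@R   # tool coords
    for sg in (1,-1):
        m=(im.max(-1)<70)&(abs(q[...,0])<.016)&(abs(sg*q[...,1]-.054)<.012)&(q[...,2]>-.09)&(q[...,2]<.02)
        p=q[m]*1000
        if len(p)>5: print(n,sg,len(p),'x',np.percentile(p[:,0],[5,50,95]).round(),'y',np.percentile(p[:,1],[5,50,95]).round(),'tip z',np.percentile(p[:,2],[50,90,97,100]).round())
E
python3 tip.py
```

```text
[0.59636362 0.27481092 0.05884426] 0.9996783509029985
wrist 1 1461 x [-7. 10. 13.] y [48. 49. 56.] tip z [-64. -40. -36. -32.]
wrist -1 1479 x [-8. 10. 13.] y [-55. -47. -46.] tip z [-64. -40. -35. -31.]
scene 1 159 x [-6. 10. 13.] y [46. 47. 54.] tip z [-64. -42. -37. -35.]
scene -1 72 x [10. 12. 14.] y [-58. -53. -49.] tip z [-61. -42. -37. -36.]
side 1 129 x [-10.   0.  11.] y [51. 56. 59.] tip z [-61. -39. -35. -33.]
side -1 22 x [-10.  -4.  12.] y [-51. -50. -47.] tip z [-79. -49. -43. -40.]
```

Tip offset confirmed at 33 mm: the tips are now at z ≈ 0.092, 20 mm below the rim. A touch lower, then close.

Request:
jog_arm(
  deltas=[
    {"dx":0,"dy":0,"dz":-0.12,"rx":0,"ry":0,"rz":0},
    {"dx":0,"dy":0,"dz":0,"rx":0,"ry":0,"rz":0},
    {"dx":0,"dy":0,"dz":0,"rx":0,"ry":0,"rz":0},
    {"dx":0,"dy":0,"dz":0,"rx":0,"ry":0,"rz":0},
    {"dx":0,"dy":0,"dz":0,"rx":0,"ry":0,"rz":0},
    {"dx":0,"dy":0,"dz":0,"rx":0,"ry":0,"rz":0},
  ],
  grip=1,
)

```text
clock: 10.28
ee_pos: [0.5967, 0.275, 0.0567]
tool_rot: [[0.995, 0.098, 0.0], [0.098, -0.995, 0.0], [0.0, -0.0, -1.0]]
ft_force: [0.3, 1.3, 0.4]
finger_gap: 0.629
grip_force: 30.0
```

Request:
jog_arm(
  deltas=[
    {"dx":0,"dy":0,"dz":0.2,"rx":0,"ry":0,"rz":0},
    {"dx":0,"dy":0,"dz":0.3,"rx":0,"ry":0,"rz":0},
    {"dx":0,"dy":0,"dz":0.5,"rx":0,"ry":0,"rz":0},
    {"dx":0,"dy":0,"dz":0.6,"rx":0,"ry":0,"rz":0},
    {"dx":0,"dy":0,"dz":0.6,"rx":0,"ry":0,"rz":0},
    {"dx":0,"dy":0,"dz":0.5,"rx":0,"ry":0,"rz":0},
    {"dx":0,"dy":0,"dz":0.3,"rx":0,"ry":0,"rz":0},
  ],
  grip=1,
)

```text
clock: 11.15
ee_pos: [0.5968, 0.275, 0.1326]
tool_rot: [[0.995, 0.098, 0.001], [0.098, -0.995, 0.0], [0.001, -0.0, -1.0]]
ft_force: [0.4, 0.4, -2.6]
finger_gap: 0.628
grip_force: 30.0
```

```bash
python3 - <<'E'
from h import *
d=cam('side'); w=cloud(d); c=cam('scene'); v=cloud(c)
for ww in (w,v):
    p=ww.reshape(-1,3); p=p[np.isfinite(p[:,0])&(abs(p[:,0]-.6)<.09)&(abs(p[:,1]-.275)<.04)]
    h=np.histogram(p[:,2]*1000,np.arange(60,200,8)); print(list(zip(h[1].astype(int).tolist(),h[0].tolist())))
cv2.imwrite('pics/l1.png',np.hstack([cv2.resize(d['img'][30:190,200:400],(400,320)),cv2.resize(c['img'][190:390,320:520],(320,320))]))
E
```

```text
[(60, 401), (68, 226), (76, 289), (84, 10), (92, 6), (100, 11), (108, 13), (116, 17), (124, 7), (132, 0), (140, 3), (148, 79), (156, 96), (164, 342), (172, 210), (180, 274), (188, 72)]
[(60, 861), (68, 192), (76, 434), (84, 15), (92, 4), (100, 0), (108, 0), (116, 0), (124, 0), (132, 0), (140, 3), (148, 11), (156, 162), (164, 1410), (172, 227), (180, 335), (188, 257)]
```

View pics/l1.png

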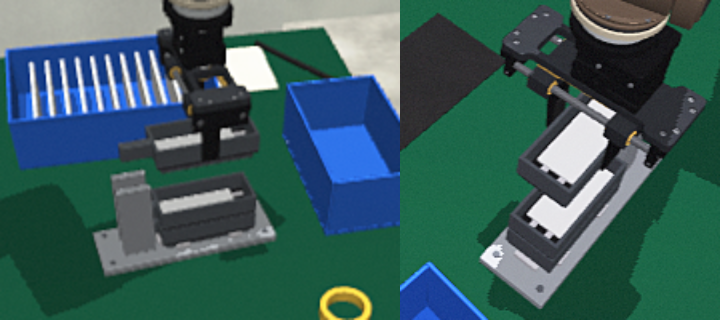

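Only the top carrier is up and it is level; the side crop shows the other two at (215,205) still in the magazine. Carrying it to the pad.

Request:
jog_arm(
  deltas=[
    {"dx":0,"dy":-0.3,"dz":0,"rx":0,"ry":0,"rz":0},
    {"dx":-0.05,"dy":-0.6,"dz":0,"rx":0,"ry":0,"rz":-0.003},
    {"dx":-0.09,"dy":-0.9,"dz":0,"rx":0,"ry":0,"rz":-0.004},
    {"dx":-0.09,"dy":-0.9,"dz":0,"rx":0,"ry":0,"rz":-0.004},
    {"dx":-0.09,"dy":-0.9,"dz":0,"rx":0,"ry":0,"rz":-0.004},
    {"dx":-0.09,"dy":-0.9,"dz":0,"rx":0,"ry":0,"rz":-0.004},
    {"dx":-0.09,"dy":-0.9,"dz":-0.3,"rx":0,"ry":0,"rz":-0.004},
    {"dx":-0.09,"dy":-0.9,"dz":-0.5,"rx":0,"ry":0,"rz":-0.004},
    {"dx":-0.09,"dy":-0.9,"dz":-0.5,"rx":0,"ry":0,"rz":-0.004},
    {"dx":-0.09,"dy":-0.9,"dz":-0.5,"rx":0,"ry":0,"rz":-0.004},
    {"dx":-0.09,"dy":-0.9,"dz":-0.5,"rx":0,"ry":0,"rz":-0.004},
    {"dx":-0.09,"dy":-0.9,"dz":-0.5,"rx":0,"ry":0,"rz":-0.004},
    {"dx":-0.05,"dy":-0.6,"dz":-0.5,"rx":0,"ry":0,"rz":-0.002},
    {"dx":0,"dy":-0.3,"dz":-0.5,"rx":0,"ry":0,"rz":0},
    {"dx":0,"dy":0,"dz":-0.5,"rx":0,"ry":0,"rz":0},
    {"dx":0,"dy":0,"dz":-0.5,"rx":0,"ry":0,"rz":0},
    {"dx":0,"dy":0,"dz":-0.3,"rx":0,"ry":0,"rz":0},
    {"dx":0,"dy":0,"dz":0,"rx":0,"ry":0,"rz":0},
  ],
  grip=1,
)

```text
clock: 13.5
ee_pos: [0.5714, 0.0053, 0.0035]
tool_rot: [[0.983, -0.183, -0.001], [-0.183, -0.983, 0.0], [-0.001, 0.0, -1.0]]
ft_force: [0.5, -0.0, -2.3]
finger_gap: 0.633
grip_force: 30.0
```

```bash
python3 - <<'E'
from h import *
s=env.get_state(); print(s['ee_pos'])
for n in ('side','scene'):
    d=cam(n); w=cloud(d); im=d['img'].astype(int); e=s['ee_pos']
    q=(w-e)@s['tool_rot']
    m=(im.max(-1)<110)&(abs(q[...,0])<.075)&(abs(q[...,1])<.035)
    p=w[m]; z=p[:,2]*1000; h=np.histogram(z,np.arange(-3,85,4)); print(n,list(zip(h[1].tolist(),h[0].tolist())))
E
```

```text
[0.5714117 0.0053326 0.0035131]
side [(-3, 51), (1, 395), (5, 24), (9, 0), (13, 0), (17, 17), (21, 18), (25, 9), (29, 78), (33, 82), (37, 92), (41, 73), (45, 58), (49, 50), (53, 69), (57, 112), (61, 3), (65, 9), (69, 10), (73, 9), (77, 11)]
scene [(-3, 90), (1, 536), (5, 67), (9, 0), (13, 0), (17, 16), (21, 13), (25, 3), (29, 46), (33, 94), (37, 84), (41, 75), (45, 76), (49, 80), (53, 82), (57, 135), (61, 38), (65, 8), (69, 9), (73, 11), (77, 8)]
```

Request:
jog_arm(
  deltas=[
    {"dx":0,"dy":0,"dz":-0.2,"rx":0,"ry":0,"rz":0},
    {"dx":0,"dy":0,"dz":-0.2,"rx":0,"ry":0,"rz":0},
    {"dx":0,"dy":0,"dz":-0.15,"rx":0,"ry":0,"rz":0},
    {"dx":0,"dy":0,"dz":-0.05,"rx":0,"ry":0,"rz":0},
    {"dx":0,"dy":0,"dz":0,"rx":0,"ry":0,"rz":0},
  ],
  grip=1,
)

```text
clock: 14.22
ee_pos: [0.5716, 0.0049, -0.011]
tool_rot: [[0.983, -0.183, -0.0], [-0.183, -0.983, -0.0], [-0.0, 0.0, -1.0]]
ft_force: [-0.1, -0.5, -2.1]
finger_gap: 0.633
grip_force: 30.0
```

Request:
jog_arm(
  deltas=[
    {"dx":0,"dy":0,"dz":-0.04,"rx":0,"ry":0,"rz":0},
    {"dx":0,"dy":0,"dz":-0.04,"rx":0,"ry":0,"rz":0},
    {"dx":0,"dy":0,"dz":0,"rx":0,"ry":0,"rz":0},
  ],
  grip=1,
)

```text
clock: 14.6
ee_pos: [0.5718, 0.0049, -0.0123]
tool_rot: [[0.983, -0.183, 0.001], [-0.183, -0.983, -0.0], [0.001, 0.0, -1.0]]
ft_force: [-1.3, 0.3, 4.9]
finger_gap: 0.629
grip_force: 30.0
```

Contact with the pad. Releasing.

Request:
jog_arm(
  deltas=[
    {"dx":0,"dy":0,"dz":0,"rx":0,"ry":0,"rz":0},
    {"dx":0,"dy":0,"dz":0,"rx":0,"ry":0,"rz":0},
    {"dx":0,"dy":0,"dz":0,"rx":0,"ry":0,"rz":0},
    {"dx":0,"dy":0,"dz":0,"rx":0,"ry":0,"rz":0},
    {"dx":0,"dy":0,"dz":0,"rx":0,"ry":0,"rz":0},
    {"dx":0,"dy":0,"dz":0,"rx":0,"ry":0,"rz":0},
  ],
  grip=-1,
)

```text
clock: 15.35
ee_pos: [0.5716, 0.0049, -0.013]
tool_rot: [[0.983, -0.183, -0.0], [-0.183, -0.983, -0.0], [-0.0, 0.0, -1.0]]
ft_force: [0.6, 0.5, 0.8]
finger_gap: 0.998
grip_force: 0.0
```

```bash
cat > car.py <<'E'
from h import *
s=env.get_state(); print(s['ee_pos'],s['finger_gap'],s['clock'])
import sys; x0,y0,zr=map(float,sys.argv[1:4])
for n in ('wrist','scene','side'):
    d=cam(n); w=wcloud(d) if n=='wrist' else cloud(d); im=d['img'].astype(int)
    m=(im.max(-1)<120)&(abs(w[...,2]-zr)<.004)&(np.hypot(w[...,0]-x0,w[...,1]-y0)<.08)
    k=cv2.connectedComponentsWithStats(m.astype(np.uint8))
    if m.sum()>20: rect(w[m],n)
E
python3 car.py .5718 .0049 .043
```

```text
[ 0.57160892  0.00493679 -0.01295547] 0.9983177383335713 15.35
wrist 2590 [585.2   1.7] [110.2 113.3] 81.11 z [39.8 42.4 44.5]
scene 236 [599.2   2.8] [109.5  86. ] 77.26 z [39.8 42.3 45.5]
side 241 [566.3   3. ] [107.3 148.2] 80.94 z [39.8 42.4 45.1]
```

Request:
jog_arm(
  deltas=[
    {"dx":-0.4,"dy":0.075,"dz":0,"rx":0,"ry":0,"rz":0},
    {"dx":-0.8,"dy":0.15,"dz":0,"rx":0,"ry":0,"rz":0},
    {"dx":-0.8,"dy":0.15,"dz":0,"rx":0,"ry":0,"rz":0},
    {"dx":-0.8,"dy":0.15,"dz":0,"rx":0,"ry":0,"rz":0},
    {"dx":-0.6,"dy":0.11,"dz":0,"rx":0,"ry":0,"rz":0},
    {"dx":-0.18,"dy":0.035,"dz":0,"rx":0,"ry":0,"rz":0},
    {"dx":0,"dy":0,"dz":0,"rx":0,"ry":0,"rz":0},
  ],
  grip=-1,
)

```text
clock: 16.38
ee_pos: [0.4824, 0.0217, -0.0128]
tool_rot: [[0.983, -0.183, 0.0], [-0.183, -0.983, -0.0], [0.001, 0.0, -1.0]]
ft_force: [0.3, -0.8, -0.3]
finger_gap: 0.999
grip_force: 0.0
```

```bash
cat > car.py <<'E'
from h import *
import sys
s=env.get_state(); e=s['ee_pos']; R=s['tool_rot']; print(e,s['finger_gap'],s['clock'])
zr=float(sys.argv[1])
for n in ('wrist','scene','side'):
    d=cam(n); w=wcloud(d) if n=='wrist' else cloud(d); im=d['img'].astype(int); q=(w-e)@R
    g=(im.max(-1)<130)&(abs(w[...,2]-zr)<.004)
    m=g&(q[...,0]>.015)&(q[...,0]<.18)&(abs(q[...,1])<.045)
    h=g&(abs(q[...,0])<.03)&(abs(q[...,1])<.03)
    for nm,mm in (('tray',m),('handle',h)):
        if mm.sum()>20: rect(w[mm],n+' '+nm); p=q[mm]*1000; print('   tool x',np.percentile(p[:,0],[1,99]).round(1),'y',np.percentile(p[:,1],[1,50,99]).round(1))
E
python3 car.py .042
```

```text
[ 0.48244788  0.02166603 -0.01284163] 0.9994504961900509 16.375
wrist tray 3549 [553.9   7.7] [ 60.6 115.5] 79.37 z [38.9 42.3 43.5]
   tool x [ 15.8 125.6] y [-29.3  -1.7  30.6]
wrist handle 2400 [494.   19.2] [59.4 36.2] 79.45 z [39.1 41.1 43.3]
   tool x [-5.2 29.3] y [-28.5   0.8  29.2]
scene tray 332 [569.2   7.4] [ 63.5 145.3] 79.83 z [38.5 41.6 44.4]
   tool x [ 16.3 159.9] y [-32.7  -5.5  29.4]
scene handle 116 [492.9  19.8] [58.2 35.6] 79.72 z [38.6 41.2 44.6]
   tool x [-3.4 28.2] y [-29.   -1.2  27.3]
side tray 230 [575.    4.5] [ 63.2 131.4] 79.55 z [38.3 41.7 44.2]
   tool x [ 29.1 159.7] y [-31.5 -24.8  31.1]
```

The handle is centred under the tool. Lowering and gripping.

Request:
jog_arm(
  deltas=[
    {"dx":0,"dy":0,"dz":-0.2,"rx":0,"ry":0,"rz":0},
    {"dx":0,"dy":0,"dz":-0.16,"rx":0,"ry":0,"rz":0},
    {"dx":0,"dy":0,"dz":0,"rx":0,"ry":0,"rz":0},
    {"dx":0,"dy":0,"dz":0,"rx":0,"ry":0,"rz":0},
    {"dx":0,"dy":0,"dz":0,"rx":0,"ry":0,"rz":0},
    {"dx":0,"dy":0,"dz":0,"rx":0,"ry":0,"rz":0},
    {"dx":0,"dy":0,"dz":0,"rx":0,"ry":0,"rz":0},
    {"dx":0,"dy":0,"dz":0,"rx":0,"ry":0,"rz":0},
    {"dx":0,"dy":0,"dz":0,"rx":0,"ry":0,"rz":0},
    {"dx":0,"dy":0,"dz":0,"rx":0,"ry":0,"rz":0},
    {"dx":0,"dy":0,"dz":0,"rx":0,"ry":0,"rz":0},
    {"dx":0,"dy":0,"dz":0,"rx":0,"ry":0,"rz":0},
  ],
  grip=1,
)

```text
clock: 18.02
ee_pos: [0.4821, 0.0217, -0.0219]
tool_rot: [[0.983, -0.183, 0.0], [-0.183, -0.983, -0.0], [0.0, 0.0, -1.0]]
ft_force: [0.0, 0.1, 1.0]
finger_gap: 0.142
grip_force: 30.0
```

Request:
jog_arm(
  deltas=[
    {"dx":0,"dy":0,"dz":0.2,"rx":0,"ry":0,"rz":0},
    {"dx":0,"dy":0,"dz":0.4,"rx":0,"ry":0,"rz":0},
    {"dx":0,"dy":0,"dz":0.4,"rx":0,"ry":0,"rz":0},
    {"dx":0,"dy":0,"dz":0.4,"rx":0,"ry":0,"rz":0},
    {"dx":0,"dy":0,"dz":0.2,"rx":0,"ry":0,"rz":0},
    {"dx":0,"dy":0,"dz":0,"rx":0,"ry":0,"rz":0},
    {"dx":0,"dy":0,"dz":0,"rx":0,"ry":0,"rz":0},
  ],
  grip=1,
)

```text
clock: 18.9
ee_pos: [0.482, 0.0217, 0.0179]
tool_rot: [[0.983, -0.183, -0.0], [-0.183, -0.983, -0.0], [-0.0, 0.0, -1.0]]
ft_force: [-0.2, -0.2, -1.5]
finger_gap: 0.14
grip_force: 30.0
```

```bash
cat > tilt.py <<'E'
from h import *
s=env.get_state(); e=s['ee_pos']; R=s['tool_rot']; print(e,s['clock'],s['finger_gap'],s['grip_force'])
for n in ('wrist','scene','side'):
    d=cam(n); w=wcloud(d) if n=='wrist' else cloud(d); im=d['img'].astype(int); q=((w-e)@R)*1000
    # cell: bright grey, fits plane
    m=(im.min(-1)>130)&(np.ptp(im,-1)<35)&(q[...,0]>25)&(q[...,0]<160)&(abs(q[...,1])<30)&(q[...,2]<5)&(q[...,2]>-80)
    p=q[m]
    if len(p)<50: print(n,'few',len(p)); continue
    A=np.c_[p[:,0]-90,p[:,1],np.ones(len(p))]; k=np.ones(len(p),bool)
    for _ in range(4): c=np.linalg.lstsq(A[k],-p[k,2],rcond=None)[0]; r=abs(A@c+p[:,2]); k=r<3
    print(n,len(p),'slope x,y',c[:2].round(4),'cell top z at centre (mm)',round(c[2]+e[2]*1000,1), 'y',np.percentile(p[k,1],[2,98]).round(1),'x',np.percentile(p[k,0],[2,98]).round(1))
d=cam('side'); cv2.imwrite('pics/t1.png',cv2.resize(d['img'][150:350,180:440],(780,600)))
E
python3 tilt.py
```

```text
[0.4819841  0.0217108  0.01788345] 18.9 0.1403444961569515 29.999617338180542
wrist 19152 slope x,y [-0.0012  0.0004] cell top z at centre (mm) 62.2 y [-21.2  22.5] x [ 31.7 130.4]
scene 713 slope x,y [-0.0067 -0.0163] cell top z at centre (mm) 62.3 y [-12.5  20.3] x [ 31.2 136.6]
side 502 slope x,y [-0.0055  0.0175] cell top z at centre (mm) 62.3 y [-21.6   9.4] x [ 30.7 142.6]
```

Gripped level with no sag (underside = ee z + 24 mm). Now to a spot above the press mouth.

Request:
jog_arm(
  deltas=[
    {"dx":0,"dy":-0.2,"dz":0.4,"rx":0,"ry":0,"rz":0},
    {"dx":-0.2,"dy":-0.5,"dz":0.4,"rx":0,"ry":0,"rz":0},
    {"dx":-0.38,"dy":-0.9,"dz":0.3,"rx":0,"ry":0,"rz":0},
    {"dx":-0.38,"dy":-0.9,"dz":0,"rx":0,"ry":0,"rz":0},
    {"dx":-0.38,"dy":-0.9,"dz":0,"rx":0,"ry":0,"rz":0},
    {"dx":-0.38,"dy":-0.9,"dz":0,"rx":0,"ry":0,"rz":0},
    {"dx":-0.38,"dy":-0.9,"dz":0,"rx":0,"ry":0,"rz":0},
    {"dx":-0.38,"dy":-0.9,"dz":0,"rx":0,"ry":0,"rz":0},
    {"dx":-0.38,"dy":-0.9,"dz":0,"rx":0,"ry":0,"rz":0},
    {"dx":-0.38,"dy":-0.9,"dz":0,"rx":0,"ry":0,"rz":0},
    {"dx":-0.38,"dy":-0.9,"dz":0,"rx":0,"ry":0,"rz":0},
    {"dx":-0.38,"dy":-0.7,"dz":0,"rx":0,"ry":0,"rz":0},
    {"dx":-0.15,"dy":-0.4,"dz":0,"rx":0,"ry":0,"rz":0},
    {"dx":0,"dy":0,"dz":0,"rx":0,"ry":0,"rz":0},
  ],
  grip=1,
)

```text
clock: 20.85
ee_pos: [0.3782, -0.2264, 0.0459]
tool_rot: [[0.983, -0.185, 0.0], [-0.185, -0.983, -0.0], [0.001, 0.0, -1.0]]
ft_force: [-0.3, 0.5, -2.3]
finger_gap: 0.146
grip_force: 30.0
```

```bash
cat > pr.py <<'E'
from h import *
s=env.get_state(); e=s['ee_pos']; print(e,s['clock'],s['finger_gap'])
H=np.array([.5463,-.2572]); a=-10.6*np.pi/180; u=np.array([np.cos(a),np.sin(a)]); n_=np.array([-u[1],u[0]])
for n in ('wrist','scene','side'):
    d=cam(n); w=wcloud(d) if n=='wrist' else cloud(d); im=d['img'].astype(int)
    if n!='scene': cv2.imwrite(f'pics/p_{n}.png',d['img'])
    X=(w[...,:2]-H)@u*1000; Y=(w[...,:2]-H)@n_*1000; z=w[...,2]*1000
    r=im[...,2]; gd=(r>im[...,1]+40)&(r>im[...,0]+40)&(im[...,1]<.6*r)&(abs(z-37)<3)&(abs(Y)<75)&(X>-40)&(X<90)
    print(n,gd.sum())
    for lo in range(-30,75,15):
        m=gd&(X>=lo)&(X<lo+15); L=m&(Y>0); Rr=m&(Y<0)
        print('  x',lo,'left',np.percentile(Y[L],[3,97]).round(1) if L.sum()>6 else '-','right',np.percentile(Y[Rr],[3,97]).round(1) if Rr.sum()>6 else '-')
E
python3 pr.py; cp tilt.py t2.py; python3 t2.py | cut -c1-200
```

```text
[ 0.37818293 -0.22643198  0.04592265] 20.85 0.14563070330671793
wrist 240
  x -30 left [45.  52.6] right [-56.6 -48.1]
  x -15 left - right -
  x 0 left - right -
  x 15 left - right -
  x 30 left - right -
  x 45 left - right -
  x 60 left - right -
scene 111
  x -30 left [45.2 55.7] right -
  x -15 left [36.6 54.8] right [-45.7 -35.9]
  x 0 left [33.3 48.3] right -
  x 15 left [32.2 48.8] right -
  x 30 left - right -
  x 45 left - right -
  x 60 left - right -
side 324
  x -30 left - right [-56.4 -47.2]
  x -15 left [35.4 43.7] right [-53.1 -40.7]
  x 0 left [32.1 44.3] right [-47.6 -36.5]
  x 15 left [32.  43.4] right [-48. -37.]
  x 30 left [40.1 43.8] right [-47.5 -36.4]
  x 45 left - right [-48.5 -36.3]
  x 60 left - right -
[ 0.37846182 -0.22540068  0.04566095] 21.0 0.145812733304997 29.999657571315765
wrist 17137 slope x,y [-0.0012  0.0008] cell top z at centre (mm) 90.0 y [-21.   22.3] x [ 31.8 130.5]
scene 351 slope x,y [-0.0051 -0.067 ] cell top z at centre (mm) 90.7 y [-5.7 22.7] x [ 32.7 135.6]
side 1208 slope x,y [-0.0083  0.0033] cell top z at centre (mm) 90.1 y [-21.1  15.9] x [ 31.6 144.4]
```

View pics/p_wrist.png

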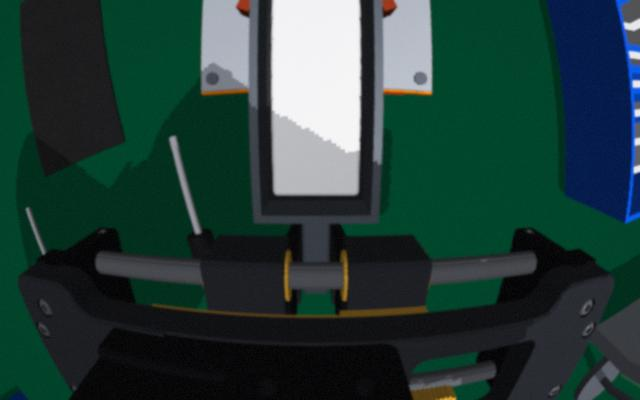

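The picture shows the carrier (315,100) aligned with the bed and the two guide ends (245,5) and (390,5) visible symmetrically at its sides. The guide centreline is about 2 mm to −y of my estimate, so I'll shift by that and lower.

Request:
jog_arm(
  deltas=[
    {"dx":-0.01,"dy":-0.055,"dz":-0.3,"rx":0,"ry":0,"rz":0},
    {"dx":0,"dy":0,"dz":-0.5,"rx":0,"ry":0,"rz":0},
    {"dx":0,"dy":0,"dz":-0.5,"rx":0,"ry":0,"rz":0},
    {"dx":0,"dy":0,"dz":-0.4,"rx":0,"ry":0,"rz":0},
    {"dx":0,"dy":0,"dz":-0.25,"rx":0,"ry":0,"rz":0},
    {"dx":0,"dy":0,"dz":-0.15,"rx":0,"ry":0,"rz":0},
    {"dx":0,"dy":0,"dz":-0.06,"rx":0,"ry":0,"rz":0},
    {"dx":0,"dy":0,"dz":0,"rx":0,"ry":0,"rz":0},
  ],
  grip=1,
)

```text
clock: 22.2
ee_pos: [0.3782, -0.2272, -0.0083]
tool_rot: [[0.983, -0.183, 0.0], [-0.183, -0.983, -0.0], [0.0, 0.0, -1.0]]
ft_force: [-0.6, 0.1, -2.7]
finger_gap: 0.15
grip_force: 30.0
```

```bash
python3 pr.py; python3 tilt.py
```

```text
[ 0.37820197 -0.22722884 -0.00833003] 22.2 0.1496997515350435
wrist 0
  x -30 left - right -
  x -15 left - right -
  x 0 left - right -
  x 15 left - right -
  x 30 left - right -
  x 45 left - right -
  x 60 left - right -
scene 110
  x -30 left [45.6 56.7] right -
  x -15 left [38.9 51.9] right [-45.4 -35.7]
  x 0 left [33.9 47.9] right -
  x 15 left [36.  48.5] right -
  x 30 left - right -
  x 45 left - right -
  x 60 left - right -
side 363
  x -30 left [41.4 51.6] right [-56.7 -47.1]
  x -15 left [35.7 47.2] right [-53.3 -40.6]
  x 0 left [31.9 44.3] right [-47.5 -37.1]
  x 15 left [31.8 43.6] right [-48.3 -36.7]
  x 30 left [40.5 43.5] right [-47.6 -35.9]
  x 45 left - right [-47.8 -36.5]
  x 60 left - right -
[ 0.37820942 -0.22725628 -0.00822045] 22.35 0.14629704041573838 29.999713897705078
wrist 17138 slope x,y [-0.0012 -0.    ] cell top z at centre (mm) 36.2 y [-21.   22.2] x [ 31.7 130.5]
scene 414 slope x,y [-0.0107 -0.0259] cell top z at centre (mm) 36.5 y [-6.6 21.6] x [ 32.2 137.2]
side 1187 slope x,y [-0.0073  0.0099] cell top z at centre (mm) 36.2 y [-21.2  16.7] x [ 31.7 143.7]
```

Request:
jog_arm(
  deltas=[
    {"dx":0.25,"dy":-0.047,"dz":0,"rx":0,"ry":0,"rz":0},
    {"dx":0.4,"dy":-0.075,"dz":0,"rx":0,"ry":0,"rz":0},
    {"dx":0.4,"dy":-0.075,"dz":0,"rx":0,"ry":0,"rz":0},
    {"dx":0.4,"dy":-0.075,"dz":0,"rx":0,"ry":0,"rz":0},
    {"dx":0.4,"dy":-0.075,"dz":0,"rx":0,"ry":0,"rz":0},
    {"dx":0.4,"dy":-0.075,"dz":0,"rx":0,"ry":0,"rz":0},
    {"dx":0.25,"dy":-0.047,"dz":0,"rx":0,"ry":0,"rz":0},
    {"dx":0,"dy":0,"dz":0,"rx":0,"ry":0,"rz":0},
  ],
  grip=1,
)

```text
clock: 23.55
ee_pos: [0.4409, -0.2389, -0.0085]
tool_rot: [[0.983, -0.183, 0.0], [-0.183, -0.983, -0.0], [0.0, 0.0, -1.0]]
ft_force: [-0.4, -0.3, -1.7]
finger_gap: 0.144
grip_force: 30.0
```

Request:
jog_arm(
  deltas=[
    {"dx":0.16,"dy":-0.03,"dz":0,"rx":0,"ry":0,"rz":0},
    {"dx":0.16,"dy":-0.03,"dz":0,"rx":0,"ry":0,"rz":0},
    {"dx":0.12,"dy":-0.022,"dz":0,"rx":0,"ry":0,"rz":0},
    {"dx":0.08,"dy":-0.015,"dz":0,"rx":0,"ry":0,"rz":0},
    {"dx":0,"dy":0,"dz":0,"rx":0,"ry":0,"rz":0},
  ],
  grip=1,
)

```text
clock: 24.18
ee_pos: [0.4537, -0.2413, -0.0085]
tool_rot: [[0.983, -0.183, -0.0], [-0.183, -0.983, -0.0], [-0.0, 0.0, -1.0]]
ft_force: [-0.4, -0.3, -2.0]
finger_gap: 0.146
grip_force: 30.0
```

Still free. I'll lower onto the bed, then creep on to the stop.

Request:
jog_arm(
  deltas=[
    {"dx":0.04,"dy":-0.007,"dz":-0.03,"rx":0,"ry":0,"rz":0},
    {"dx":0.04,"dy":-0.007,"dz":0,"rx":0,"ry":0,"rz":0},
    {"dx":0.04,"dy":-0.007,"dz":0,"rx":0,"ry":0,"rz":0},
    {"dx":0,"dy":0,"dz":0,"rx":0,"ry":0,"rz":0},
  ],
  grip=1,
)

```text
clock: 24.68
ee_pos: [0.4567, -0.2419, -0.0092]
tool_rot: [[0.983, -0.183, 0.0], [-0.183, -0.983, -0.0], [0.0, 0.0, -1.0]]
ft_force: [-0.4, -1.1, -1.7]
finger_gap: 0.149
grip_force: 30.0
```

Request:
jog_arm(
  deltas=[
    {"dx":0.04,"dy":-0.007,"dz":0,"rx":0,"ry":0,"rz":0},
    {"dx":0.04,"dy":-0.007,"dz":0,"rx":0,"ry":0,"rz":0},
    {"dx":0,"dy":0,"dz":0,"rx":0,"ry":0,"rz":0},
  ],
  grip=1,
)

```text
clock: 25.05
ee_pos: [0.4569, -0.2415, -0.0095]
tool_rot: [[0.983, -0.184, -0.003], [-0.184, -0.983, 0.002], [-0.004, -0.001, -1.0]]
ft_force: [-9.9, 0.1, 0.7]
finger_gap: 0.147
grip_force: 30.0
```

About 10 N straight back along the press axis, at the expected spot: that is the end stop. Lowering the last bit onto the bed.

Request:
jog_arm(
  deltas=[
    {"dx":-0.04,"dy":0.007,"dz":-0.02,"rx":0,"ry":0,"rz":0},
    {"dx":0,"dy":0,"dz":-0.02,"rx":0,"ry":0,"rz":0},
    {"dx":0,"dy":0,"dz":0,"rx":0,"ry":0,"rz":0},
  ],
  grip=1,
)

```text
clock: 25.42
ee_pos: [0.457, -0.2417, -0.0099]
tool_rot: [[0.983, -0.183, -0.001], [-0.183, -0.983, 0.001], [-0.001, -0.0, -1.0]]
ft_force: [-7.4, 1.5, 5.7]
finger_gap: 0.143
grip_force: 30.0
```

Request:
jog_arm(
  deltas=[
    {"dx":0,"dy":0,"dz":0,"rx":0,"ry":0,"rz":0},
    {"dx":0,"dy":0,"dz":0,"rx":0,"ry":0,"rz":0},
    {"dx":0,"dy":0,"dz":0,"rx":0,"ry":0,"rz":0},
    {"dx":0,"dy":0,"dz":0,"rx":0,"ry":0,"rz":0},
    {"dx":0,"dy":0,"dz":0,"rx":0,"ry":0,"rz":0},
    {"dx":0,"dy":0,"dz":0,"rx":0,"ry":0,"rz":0},
  ],
  grip=-1,
)

```text
clock: 26.18
ee_pos: [0.4577, -0.242, -0.0102]
tool_rot: [[0.983, -0.183, 0.0], [-0.183, -0.983, -0.0], [0.0, 0.0, -1.0]]
ft_force: [0.0, -0.1, -0.2]
finger_gap: 0.719
grip_force: 0.0
```

Request:
jog_arm(
  deltas=[
    {"dx":0,"dy":0,"dz":0.3,"rx":0,"ry":0,"rz":0},
    {"dx":0,"dy":0,"dz":0.6,"rx":0,"ry":0,"rz":0},
    {"dx":0,"dy":0,"dz":0.8,"rx":0,"ry":0,"rz":0},
    {"dx":-0.2,"dy":0,"dz":0.8,"rx":0,"ry":0,"rz":0},
    {"dx":-0.2,"dy":0,"dz":0.8,"rx":0,"ry":0,"rz":0},
    {"dx":0,"dy":0,"dz":0.5,"rx":0,"ry":0,"rz":0},
    {"dx":0,"dy":0,"dz":0,"rx":0,"ry":0,"rz":0},
  ],
  grip=-1,
)

```text
clock: 27.05
ee_pos: [0.4482, -0.2424, 0.0859]
tool_rot: [[0.983, -0.183, 0.002], [-0.183, -0.983, -0.001], [0.002, 0.001, -1.0]]
ft_force: [-0.6, -0.5, 0.4]
finger_gap: 0.998
grip_force: 0.0
```

```bash
cat > fin.py <<'E'
from h import *
H=np.array([.5459,-.2592]); a=-10.6*np.pi/180; u=np.array([np.cos(a),np.sin(a)]); n_=np.array([-u[1],u[0]])
s=env.get_state(); print(s['ee_pos'],s['clock'])
T=[]
for n in ('wrist','side'):
    d=cam(n); w=wcloud(d) if n=='wrist' else cloud(d); im=d['img'].astype(int); T.append(d['img'])
    X=(w[...,:2]-H)@u*1000; Y=(w[...,:2]-H)@n_*1000; z=w[...,2]*1000
    h=(im.max(-1)<130)&(abs(z-53)<4)&(X>-125)&(X<-78)&(abs(Y)<20)
    if h.sum()>10: print(n,'handle X',np.percentile(X[h],[1,99]).round(1),'Y',np.percentile(Y[h],[1,50,99]).round(1),'z',np.median(z[h]).round(1))
    t=(im.max(-1)<130)&(abs(z-55)<4)&(X>-76)&(X<15)&(abs(Y)<40)
    if t.sum()>10: print(n,'rim X',np.percentile(X[t],[.5,99]).round(1),'Y',np.percentile(Y[t],[1,50,99]).round(1),'z',np.percentile(z[t],[50,90]).round(1))
    if t.sum()>10: rect(w[t],'rim')
cv2.imwrite('pics/f.png',np.hstack([cv2.resize(T[0][0:300,120:520],(400,300)),cv2.resize(T[1][200:400,220:487],(400,300))]))
E
python3 fin.py
```

```text
[ 0.44818037 -0.24235304  0.08592892] 27.05
wrist handle X [-111.2  -78.2] Y [-6.4 -0.   7. ] z 52.5
wrist rim X [-75.7  10.5] Y [-29.    4.6  29.2] z [54.4 55.4]
rim 1045 [ 516.  -253.8] [59.1 91.1] 78.63 z [51.6 54.4 55.6]
side rim X [-70.6  13.5] Y [-29.3  10.7  31.7] z [54.2 56. ]
rim 227 [ 518.7 -252.7] [61.3 85.5] 79.56 z [51.5 54.2 56.6]
```

View pics/f.png

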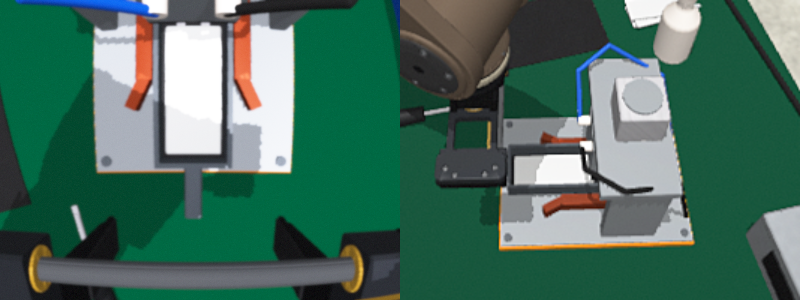

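The carrier sits between the guides, centred (Y ±29), flat (rim z 55), with its handle end at −111 mm, within about 1 mm of home. Nothing else has moved and the gripper is clear.

```bash
python3 -c "
from station import job_done; print(job_done())"
```

```text
the job is handed in; nothing more can be done
None
```

The top carrier was lifted off alone, set down on the pad and let go, then taken by its handle and slid home against the press's end stop; the job is handed in, at about 27 s on the clock.

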